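Fit the deep socket to the nutrunner

TASK

Change-over: take the deep (tallest) socket off its post on the socket stand and fit it to the upward square drive of the angle nutrunner, turning it under a light push until it drops over the square, then pushing it down until the spring ball clicks and it sits fully home on the shoulder. Do not force it: a push of 25 N is plenty, and the tool head must not take more than 60 N in all. Let go of the socket and leave the other two sockets on their posts and the bottle standing.

Things in the scene. Friction and masses are not known exactly. Their poses are not given: they have to be found in the camera images.
- socket_deep: the deep socket, tallest of three upright dark steel sockets: 80 mm tall, 40 mm diameter, 0.32 to 0.52 kg, standing over its post on the 12 mm thick stand. Origin: centre of its foot, z up. In its foot is a square hole 20.2 mm wide, its sides along the body's x and y axes, with a lead-in (24.6 mm at the mouth, narrowing over 3 mm) and in each wall a dimple 12 mm above the foot.
- deep_top (a point): centre of the deep socket's top rim, 80 mm above its foot; this end has a 27 mm hexagon hole and is 39 mm in diameter from 30 mm above the foot upward.
- socket_short: a short socket, also 40 mm in diameter but only 50 mm tall; origin at the centre of its foot. To be left on its post.
- socket_wide: a short wide socket, 54 mm tall, 48 mm in diameter at its upper end; origin at the centre of its foot. To be left on its post.
- socket_stand: flat aluminium stand, 250 x 52 x 12 mm, fixed to the bench, with three round posts (16 mm diameter, 17 mm tall) in a row along its x axis, at x = -80, 0 and 80 mm. Origin: centre of its underside. Which socket stands on which post varies.
- nutrunner: battery angle nutrunner lying fixed in its bench rest (base plate 345 x 78 mm), at most 90 mm high apart from the square drive. Origin: on the bench under the axis of its angle head; the tool extends from there along its +x axis for 315 mm; z up. Its head must not be pressed with more than 60 N in all, sideways contact forces included.
- drive_seat (a point): centre of the flat round shoulder (38 mm diameter) on top of the angle head, 88 mm above the bench. The socket's foot rests on it when fully home. It turns with the nutrunner's housing: its yaw says nothing about the square.
- drive_tip (a point): centre of the top of the upright square drive: 19 mm wide, 24 mm long from the shoulder, top edges chamfered 1.6 mm. The spindle has stopped at any angle about the vertical, and this angle is NOT in the poses: see it, or feel for it by turning the lightly pressed socket (5 to 10 N) up to a quarter turn until it drops. The spindle is stiff to turn (about 0.2 N m).
- detent_ball (a joint): spring ball in one face of the square, 12 mm above the shoulder; 0 = standing 3.2 mm out, grows as it is pressed in (m, at most 0.0036). During the push (10 to 20 N) the socket wall presses it in 2 to 3 mm; over the last 5 mm before the shoulder it comes out again into the dimple (the click).
- lock_bottle: small bottle with a pointed cap, 32 mm diameter, 94 mm tall, standing on the bench behind the nutrunner's head; origin at the centre of its foot. To be left standing.
Not all that is in view belongs to the job. What is shaped like the socket_deep but turquoise is not meant.

How it is judged:
By the outcome, as a careful person would: the job done as asked, in the order asked, and still so for the second after the job is handed in, with the robot touching nothing.
It also fails if it takes over 56 s, if anything falls off the work surface, if the arm or the gripper's body presses on something with over 40 N, if the wrist force passes 120 N, or if a joint passes its speed limit or range.

ROBOT

A 6-joint arm with a two-finger parallel gripper is mounted at the origin on a cart in front of the work surface, level with it; the furniture and walls round the work are solid. World frame = base frame: x ahead of the robot, y to its left, z up, the work surface at z = 0. Lengths are in m, angles in rad, forces in N, time in s.
With the tool pointing down it reaches from about 0.375 to 0.9 m from the base axis. Payload 3.1 kg.
Tool frame: the origin (TCP) lies midway between the tips of the shut fingers; the grasp point (between the pads) lies 19 mm behind it; z points along the fingers, y is the line along which they close (so a half turn about z gives the same grasp; the last joint's range is limited). The gripper opens to 85 mm and grips with 20 to 120 N. Pads are 22 mm wide; open, the fingers measure 114 mm over their backs; the gripper's body (76 mm by 85 mm) begins 54 mm behind the grasp point. The pads swing forward as they close: fully open they stand 13 mm farther back than shut.
Start: joints at [-1.454, 0.527, 1.433, -0, 1.181, -0.178], TCP at [0.182, -0.598, 0.203] pointing down, gripper open.
Joint ranges: [-3.08, 3.08], [-0.75, 2.2], [0.22, 2.44], [-1.43, 4.57], [0, 2.65], [-2.85, 2.85]. Speed limits (rad/s): [2.79, 2.79, 3.14, 3.14, 3.14, 3.14].

INTERFACE

Orientations are given as a unit quaternion [x, y, z, w].
In Python, from station import manip gives the robot as it stands.
- The arm moves only by the tool step_arm, never from a script. Its argument "targets" is text: rows parted by semicolons, each of 4 numbers parted by spaces: the shift along the tool's x, y, z in mm, then the turn about the tool's z in degrees. A call has 1 to 12 rows; each row is the pose to reach, as a shift and turn from the pose commanded when the call began, along the tool's axes at that moment; what a row does not reach only later rows make up. A row lasts 1/10 s, in which the tool goes at most 50 mm and 8.59 degrees, less where a joint would pass 70% of its speed; a pose out of reach is approached as far as the arm can. A call with a gripper value outside its range is refused whole. "gripper" is the closure, from 0 (fully open) to 1 (shut), set as the call begins (left out, the last holds). The fingers move at their own pace and stop on an object; "squeeze" is the grip in N (left out, the last holds). Time passes only in rows, so rows that repeat a pose let the fingers close. It gives the time, the measured TCP pose, the force, the opening and the grip force at its end, in the units of the state.
- manip.sense(): the state, without advancing time (a new reading comes with each control period).
- manip.snapshot(name): name is "side" or "top" or "wrist"; returns the picture (420x560x3 uint8, red, green, blue); there is no depth.
- manip.get_calibration(name): a dict with "fov_y" (degrees; the focal length in pixels is half the picture's height over the tangent of half this angle, whatever the lens; pixels are square), "cx", "cy" (the principal point, pixels), "k1" (the pictures are not rectified: a ray, as slopes to the right and down, at radius r is drawn at 1 + k1 r^2 times it, then the intrinsics apply), "extrinsics" (4x4, takes a point from camera to world coordinates); the wrist camera has in their place "tool_from_camera" (4x4, takes a point from camera to tool coordinates, whose origin is the TCP and whose axes are the flange's). Camera axes: x right, y down, z forward; pixel columns grow to the right and rows downward; lengths in m; the calibration is good to about 2 mm. A picture is of the moment at which its call begins: read the wrist's pose just before it. get_calibration takes no time and is no camera call.
- manip.sign_off(): hands the job in; it is judged then, once.
Trained networks look in the newest picture that a camera, given by its name, has taken for a name from the list of things; names that differ only in an ending like _2 or _b are one class to them, and where a whole thing is asked for, a point or a joint stands for the part that bears it (a point fixed in the world has none). Each returns a list of dicts, best first, with "p" (0 to 1); they miss things now and then, are a little off and sometimes report something else, mostly with a low value. They report only what shows in the picture. A call takes as long as a camera call. They do not tell look-alikes from the thing itself.
- manip.recognise(camera, query): "position" ([column, row] in pixels, amid what is visible of it).
- manip.masks_of(camera, query): "pixels" (420x560 bool, what is visible of it) and "position" ([column, row] in pixels, amid what is visible of it).
- manip.mark_of(camera, query): "position" ([column, row] in pixels: a listed point, or the origin of a listed thing).
The state is a dict: "t": time; "q": joint angles; "qd": joint speeds; "tau": joint torques, N m; "tcp_pos": TCP position; "tool_rot": TCP orientation; "force": force on the tool from outside, world axes, zero at the start; "ft_torque": the same for the moment, N m; "finger_gap": opening from 0.0 (shut) to 1.0 (fully open); "gripper_force": force on a finger pad.
Only numpy, scipy, OpenCV 4.12 (cv2) and the standard library are available. Lean on these libraries where they do the work, as an engineer would, in place of code of your own. Each camera call takes 0.05 s, during which the arm holds its last target. There are 200 camera calls.

## Working session

There is one attempt and no reset: what is moved stays moved. The work goes in short steps, Python scripts to look and compute and a tool call to move; the robot and the scene stay as the last step left them, time stands still between calls to the robot, and variables do not carry over. Pictures are saved under pics/ and viewed, at most 10 in all, crops included, and the job is handed in when it is done.

Besides the shell and the picture viewer there is one more tool, called after "Request:" by a JSON object that holds its "method" and its "body", one argument or row to a line. step_arm: Moves the arm, as the interface text tells. Its arguments: {"type":"object","properties":{"targets":{"type":"string"},"gripper":{"type":"number"},"squeeze":{"type":"number"}},"required":["targets"]}

```bash
mkdir -p pics; cat > h.py <<'E'
import numpy as np, cv2
from station import manip
from scipy.spatial.transform import Rotation as R
def cam(name, s=None):
    c=manip.get_calibration(name); f=210/np.tan(np.radians(c["fov_y"])/2)
    if "extrinsics" in c: T=np.array(c["extrinsics"])
    else:
        s=s or manip.sense(); W=np.eye(4); W[:3,:3]=R.from_quat(s["tool_rot"]).as_matrix(); W[:3,3]=s["tcp_pos"]
        T=W@np.array(c["tool_from_camera"])
    return dict(f=f,cx=c["cx"],cy=c["cy"],k=c["k1"],T=T)
def ray(C,p):
    d=(np.array(p)-[C["cx"],C["cy"]])/C["f"]; u=d.copy()
    for _ in range(20): u=d/(1+C["k"]*(u@u))
    v=C["T"][:3,:3]@np.array([*u,1]); return C["T"][:3,3],v/np.linalg.norm(v)
def atz(C,p,z):
    o,v=ray(C,p); return o+v*(z-o[2])/v[2]
def proj(C,P):
    X=np.linalg.inv(C["T"])@np.array([*P,1]); u=X[:2]/X[2]; u=u*(1+C["k"]*(u@u)); return u*C["f"]+[C["cx"],C["cy"]]
def tri(rs):
    A=np.zeros((3,3));b=np.zeros(3)
    for o,v in rs:
        M=np.eye(3)-np.outer(v,v);A+=M;b+=M@o
    return np.linalg.solve(A,b)
def save(n,im): cv2.imwrite("pics/"+n,im[:,:,::-1])
E
cat > a.py <<'E'
from h import *
ims={n:manip.snapshot(n) for n in("side","top")}
save("both.png",cv2.resize(np.vstack([ims["side"],ims["top"]]),(800,1200))[:1200]) 
save("side.png",ims["side"]);save("top.png",ims["top"])
for n in ims:
    C=cam(n); print(n,C["T"][:3,3].round(3))
    for q in("socket_deep","deep_top","socket_short","socket_wide","socket_stand","nutrunner","drive_seat","drive_tip","lock_bottle"):
        for d in manip.mark_of(n,q)[:3]:
            print(q,np.round(d["position"]),round(d["p"],2),[atz(C,d["position"],z).round(3).tolist()[:2] for z in(0,.012,.092)])
print(manip.sense()["t"])
E
python3 a.py
```

```text
side [0.297 0.616 0.565]
socket_deep [287. 238.] 0.9 [[0.577, -0.088], [0.572, -0.073], [0.532, 0.026]]
socket_deep [290. 207.] 0.76 [[0.624, -0.221], [0.617, -0.203], [0.571, -0.085]]
deep_top [297. 181.] 0.73 [[0.664, -0.369], [0.656, -0.348], [0.604, -0.208]]
deep_top [283. 205.] 0.56 [[0.648, -0.224], [0.64, -0.206], [0.591, -0.087]]
socket_wide [356. 212.] 0.63 [[0.457, -0.274], [0.453, -0.255], [0.431, -0.129]]
socket_wide [293. 183.] 0.23 [[0.668, -0.352], [0.661, -0.331], [0.608, -0.194]]
socket_stand [322. 212.] 0.58 [[0.54, -0.236], [0.534, -0.218], [0.5, -0.097]]
nutrunner [286. 292.] 0.93 [[0.509, 0.082], [0.505, 0.093], [0.475, 0.169]]
drive_seat [285. 260.] 0.88 [[0.552, -0.012], [0.546, 0.001], [0.51, 0.09]]
drive_tip [290. 250.] 0.78 [[0.555, -0.049], [0.549, -0.035], [0.513, 0.059]]
lock_bottle [223. 239.] 0.63 [[0.715, -0.02], [0.706, -0.007], [0.647, 0.083]]
top [ 0.492 -0.043  0.956]
socket_deep [359. 178.] 0.98 [[0.61, -0.197], [0.608, -0.195], [0.598, -0.182]]
socket_deep [312. 189.] 0.59 [[0.586, -0.098], [0.585, -0.098], [0.577, -0.093]]
socket_deep [369. 215.
[... 304 characters left out ...]
383. 252.] 0.96 [[0.457, -0.247], [0.457, -0.245], [0.46, -0.228]]
socket_stand [366. 215.] 0.69 [[0.533, -0.213], [0.532, -0.211], [0.529, -0.196]]
socket_stand [362. 182.] 0.21 [[0.603, -0.202], [0.602, -0.2], [0.593, -0.187]]
nutrunner [225. 226.] 0.73 [[0.506, 0.081], [0.506, 0.079], [0.505, 0.069]]
drive_seat [218. 228.] 0.58 [[0.502, 0.097], [0.502, 0.095], [0.501, 0.083]]
drive_tip [218. 225.] 0.69 [[0.508, 0.095], [0.507, 0.094], [0.506, 0.082]]
lock_bottle [271. 130.] 0.78 [[0.709, -0.011], [0.707, -0.012], [0.688, -0.014]]
lock_bottle [218. 228.] 0.73 [[0.502, 0.095], [0.502, 0.093], [0.501, 0.081]]
lock_bottle [359. 178.] 0.28 [[0.61, -0.197], [0.608, -0.195], [0.598, -0.182]]
1.0
```

```bash
python3 -c "
import cv2,numpy as np
a=cv2.imread('pics/side.png')[130:340,150:430];b=cv2.imread('pics/top.png')[80:290,150:430]
cv2.imwrite('pics/v1.png',np.vstack([cv2.resize(x,(400,300),interpolation=2) if 0 else cv2.resize(x,(400,300)) for x in(a,b)]))
cv2.imwrite('pics/v2.png',np.hstack([cv2.resize(x,(400,600))[:, :] if 0 else cv2.resize(x,None,fx=1.42,fy=2,interpolation=2) for x in(a,b)]))"

```

```text
(no output)
```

View pics/v1.png

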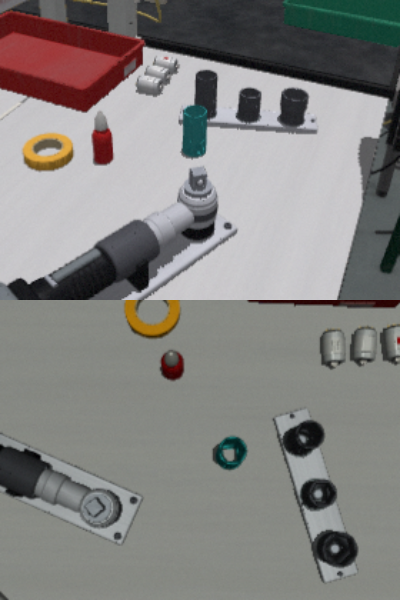

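View pics/top.png

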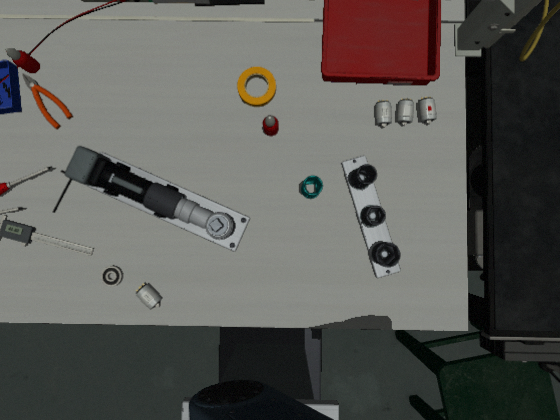

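The side picture shows three dark sockets on the stand, with the deep one at the rear end, and a turquoise look-alike in front of it. In the top picture the candidates for socket_deep are:
- (362,176): dark and tall, on the stand
- (312,187): turquoise, standing free on the bench
- (372,214): dark and short

The one meant is at (362,176): it is dark, on a post, and the tallest of the three in the side view, with its top at (297,181). The wide socket is at (383,253), the drive at (218,226) and the bottle at (271,126). Next I confirm this in a crop and plan the first move.

```bash
cat >> h.py <<'E'
def go(P,yd=None):
    """shift (mm, tool axes) and turn (deg) to TCP P, tool-y world azimuth yd (mod 180)"""
    s=manip.sense(); M=R.from_quat(s["tool_rot"]).as_matrix()
    d=M.T@(np.array(P)-s["tcp_pos"])*1000
    az=np.degrees(np.arctan2(M[1,1],M[0,1])); t=0
    if yd is not None: t=-((yd-az+90)%180-90)
    print("t",round(s["t"],2),"tcp",np.round(s["tcp_pos"],4),"az_y",round(az,1),"q1,q6",np.round(np.array(s["q"])[[0,5]],2),"F",np.round(s["force"],1),"tilt",M[:,2].round(3)); print("shift",d.round(1),"turn",round(t,1))
E
python3 - <<'E'
from h import *
go([.505,.085,.26]); go([.605,-.2,.26],108)
s=manip.sense();print(R.from_quat(s["tool_rot"]).as_matrix().round(3));print(np.array(manip.get_calibration("wrist")["tool_from_camera"]).round(3),manip.get_calibration("wrist")["fov_y"])
a=cv2.imread('pics/side.png')[165:255,240:380];b=cv2.imread('pics/top.png')[140:230,290:430]
cv2.imwrite('pics/v3.png',np.vstack([cv2.resize(x,(466,300),interpolation=2) for x in(a,b)]))
E
```

```text
t 1.0 tcp [ 0.1816 -0.598   0.203 ] az_y -73.1 q1,q6 [-1.45 -0.18] F [0.6 0.8 0.8] tilt [-0. -0. -1.]
shift [ 507.9 -559.6  -57.1] turn 0
t 1.0 tcp [ 0.1816 -0.598   0.203 ] az_y -73.1 q1,q6 [-1.45 -0.18] F [0.6 0.8 0.8] tilt [-0. -0. -1.]
shift [ 520.8 -257.8  -57.1] turn -1.1
[[ 0.957  0.291 -0.   ]
 [ 0.291 -0.957 -0.   ]
 [-0.     0.    -1.   ]]
[[ 0.    -0.951 -0.309  0.079]
 [ 1.     0.     0.     0.001]
 [-0.    -0.309  0.951 -0.169]
 [ 0.     0.     0.     1.   ]] 64.33222268879538
```

View pics/v3.png

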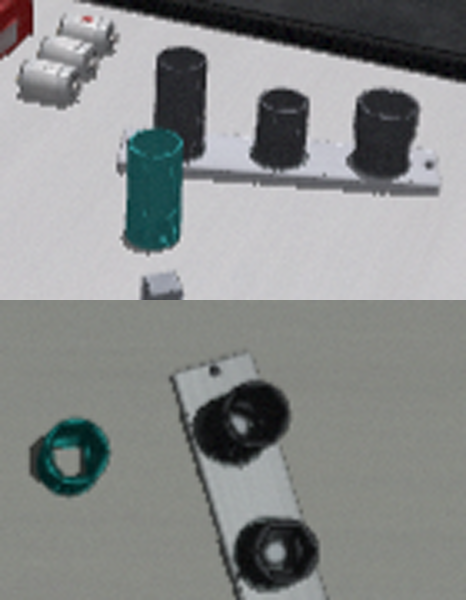

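The crop confirms it: the dark socket at the rear of the stand is the tallest, and the turquoise one stands free on the bench. I'll go over the nutrunner first to look at the square.

Request:
{"method": "step_arm", "body": {
  "targets": "20 -22 0 0;52 -57 0 0;84 -92 0 0;116 -128 0 0;148 -163 0 0;180 -198 0 0;212 -233 0 0;244 -268 0 0;276 -304 0 0;308 -339 0 0;340 -374 0 0;372 -409 0 0",
  "gripper": 0
}}

```text
t: 2.2
tcp_pos: [0.4196, -0.0969, 0.2033]
tool_rot: [0.989, 0.147, 0.001, 0.0]
force: [1.3, -1.2, 0.2]
finger_gap: 1.0
gripper_force: 0.0
```

Request:
{"method": "step_arm", "body": {
  "targets": "32 -35 0 0;64 -70 0 0;96 -106 0 0;122 -136 0 0;136 -150 0 0;136 -150 0 0;136 -150 0 0"
}}

```text
t: 2.9
tcp_pos: [0.5049, 0.0845, 0.2028]
tool_rot: [0.989, 0.147, -0.0, 0.0]
force: [-0.1, -0.6, -0.5]
finger_gap: 0.999
gripper_force: 0.0
```

```bash
python3 - <<'E'
from h import *
C=cam("wrist"); im=manip.snapshot("wrist"); save("w1.png",im)
for q in("drive_tip","drive_seat","nutrunner"):
    for d in manip.mark_of("wrist",q)[:2]: print(q,np.round(d["position"]),round(d["p"],2),[atz(C,d["position"],z).round(4).tolist() for z in(.088,.112)])
go([.605,-.2,.2],108)
E
```

```text
drive_tip [287. 201.] 0.92 [[0.4976, 0.0797, 0.088], [0.5047, 0.082, 0.112]]
drive_seat [287. 188.] 0.92 [[0.5089, 0.083, 0.088], [0.515, 0.0851, 0.112]]
nutrunner [284. 169.] 0.91 [[0.5248, 0.0911, 0.088], [0.5295, 0.0924, 0.112]]
t 3.1 tcp [0.5048 0.0833 0.2029] az_y -73.2 q1,q6 [-0.05  1.22] F [ 0.4 -0.4 -0.6] tilt [-0.001 -0.    -1.   ]
shift [ 14.1 300.2   2.9] turn -1.2
```

View pics/w1.png

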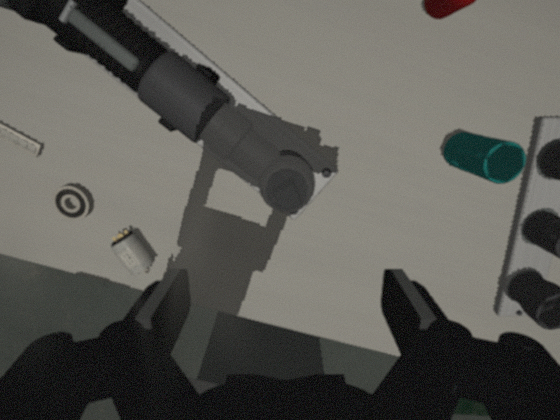

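The wrist view shows the angle head at about (287,190), with the square faintly visible in the arm's shadow, and the turquoise socket at (485,155). I'll enhance the square.

```bash
python3 - <<'E'
import cv2
a=cv2.imread('pics/w1.png',0)[150:225,245:335]
a=cv2.resize(a,None,fx=8,fy=8,interpolation=cv2.INTER_CUBIC); a=cv2.createCLAHE(4,(2,2)).apply(cv2.normalize(a,None,0,255,32))
cv2.imwrite('pics/w1c.png',a)
E
```

```text
(no output)
```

View pics/w1c.png

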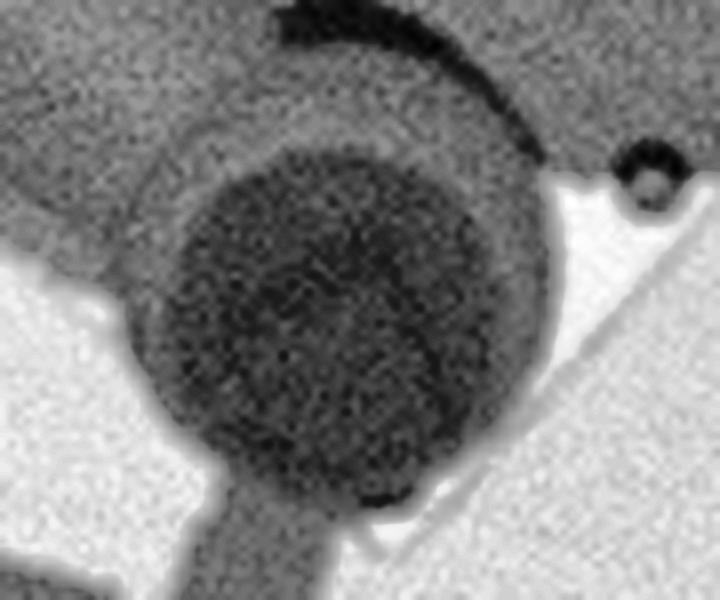

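Request:
{"method": "step_arm", "body": {
  "targets": "1 20 0 0;3 60 0 0;5 108 0 0;7 156 0 0;9 204 0 0;11 250 0 0;14 285 0 -1;14 300 0 -1;14 300 0 -1;14 300 0 -1"
}}

```text
t: 4.1
tcp_pos: [0.6046, -0.1974, 0.2025]
tool_rot: [0.988, 0.155, -0.001, -0.001]
force: [-0.1, 0.3, -0.5]
finger_gap: 0.997
gripper_force: 0.0
```

```bash
python3 - <<'E'
from h import *
C=cam("wrist"); im=manip.snapshot("wrist"); save("w2.png",im)
for q in("deep_top","socket_deep","socket_short"):
    for d in manip.mark_of("wrist",q)[:2]: print(q,np.round(d["position"]),round(d["p"],2),[atz(C,d["position"],z).round(4).tolist() for z in(.012,.062,.092)])
go([.605,-.2,.2],108)
E
```

```text
deep_top [285. 192.] 0.67 [[0.5844, -0.2045, 0.012], [0.5977, -0.2003, 0.062], [0.6058, -0.1977, 0.092]]
deep_top [172. 174.] 0.64 [[0.5658, -0.0791, 0.012], [0.5818, -0.0923, 0.062], [0.5913, -0.1002, 0.092]]
socket_deep [196. 157.] 0.89 [[0.5917, -0.0999, 0.012], [0.604, -0.1102, 0.062], [0.6114, -0.1164, 0.092]]
socket_deep [286. 172.] 0.6 [[0.6069, -0.1979, 0.012], [0.6171, -0.1946, 0.062], [0.6233, -0.1926, 0.092]]
socket_short [286. 236.] 0.67 [[0.5336, -0.2212, 0.012], [0.554, -0.2147, 0.062], [0.5663, -0.2107, 0.092]]
t 4.3 tcp [ 0.6054 -0.1966  0.2031] az_y -72.0 q1,q6 [-0.49  0.77] F [0.1 0.1 0.1] tilt [-0.001  0.001 -1.   ]
shift [-1.4  3.2  3.1] turn -0.0
```

View pics/w2.png

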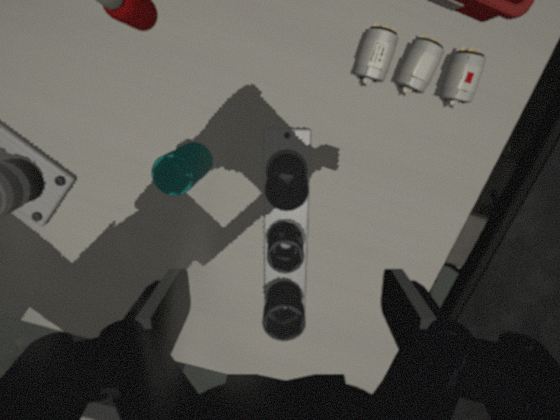

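The deep socket shows below the gripper, with its foot at (286,172) and its top at (285,192). Both rays give (0.606,-0.198) at the stated heights. The fingers will close across the stand, so the path down is clear.

Request:
{"method": "step_arm", "body": {
  "targets": "0.4 1.4 20 0;0.4 1.4 55 0;0.4 1.4 90 0;0.4 1.4 120 0;0.4 1.4 140 0;0.4 1.4 148 0;0.4 1.4 148 0;0.4 1.4 148 0"
}}

```text
t: 5.1
tcp_pos: [0.6075, -0.1996, 0.056]
tool_rot: [0.988, 0.156, 0.001, 0.001]
force: [0.1, -0.1, 0.2]
finger_gap: 0.999
gripper_force: 0.0
```

Request:
{"method": "step_arm", "body": {
  "targets": "0 0 0 0;0 0 0 0;0 0 0 0;0 0 0 0;0 0 0 0;0 0 0 0;0 0 0 0;0 0 0 0;0 0 0 0;0 0 0 0",
  "gripper": 1,
  "squeeze": 70
}}

```text
t: 6.1
tcp_pos: [0.6071, -0.1997, 0.0563]
tool_rot: [0.988, 0.155, 0.001, 0.0]
force: [-1.0, 0.8, 4.9]
finger_gap: 0.411
gripper_force: 69.2
```

Request:
{"method": "step_arm", "body": {
  "targets": "0 0 -10 0;0 0 -30 0;0 0 -60 0;0 0 -95 0;0 0 -120 0;0 0 -130 0;0 0 -130 0"
}}

```text
t: 6.8
tcp_pos: [0.6071, -0.2001, 0.1862]
tool_rot: [0.988, 0.155, 0.001, 0.001]
force: [1.1, 0.8, -3.1]
finger_gap: 0.411
gripper_force: 70.6
```

```bash
python3 - <<'E'
from h import *
s=manip.sense();C=cam("wrist",s); manip.snapshot("wrist")
d=manip.mark_of("wrist","deep_top")
M=R.from_quat(s["tool_rot"]).as_matrix()
for e in d[:3]:
    P=atz(C,e["position"],s["tcp_pos"][2]+.0357); print(np.round(e["position"]),round(e["p"],2),"offset tool mm",(M.T@(P-s["tcp_pos"])*1000).round(1))
print(s["finger_gap"])
go([.455,.066,.187])
E
```

```text
[285. 277.] 0.77 offset tool mm [  2.3   0.4 -35.7]
[163. 182.] 0.68 offset tool mm [ 46.2 -49.7 -35.7]
0.4110639498232007
t 6.9 tcp [ 0.6054 -0.1992  0.1834] az_y -72.1 q1,q6 [-0.49  0.77] F [-0.4 -0.9 -4.4] tilt [-0.003  0.001 -1.   ]
shift [ -61.7 -298.5   -2.8] turn 0
```

Request:
{"method": "step_arm", "body": {
  "targets": "-4 -20 0 0;-12 -60 0 0;-22 -108 0 0;-32 -156 0 0;-42 -204 0 0;-52 -252 0 0;-60 -285 0 0;-62 -298 0 0;-62 -298 0 0;-62 -298 0 0"
}}

```text
t: 7.9
tcp_pos: [0.4571, 0.0642, 0.1845]
tool_rot: [0.988, 0.156, 0.0, 0.0]
force: [0.1, -0.2, -4.4]
finger_gap: 0.411
gripper_force: 70.9
```

```bash
cat > fuse.py <<'E'
from h import *
rays={"drive_seat":[],"drive_tip":[]}
s=manip.sense();C=cam("wrist",s); im=manip.snapshot("wrist"); save("w3.png",im)
for n in("wrist","side","top"):
    if n!="wrist": C=cam(n); manip.snapshot(n)
    for q,z in(("drive_seat",.088),("drive_tip",.112)):
        e=manip.mark_of(n,q)
        if e and e[0]["p"]>.4:
            rays[q].append(ray(C,e[0]["position"])); print(n,q,np.round(e[0]["position"],1),round(e[0]["p"],2),atz(C,e[0]["position"],z).round(4))
for q in rays: print(q,tri(rays[q]).round(4))
go([.506,.0825,.187])
E
python3 fuse.py
```

```text
wrist drive_seat [282.9 133.5] 0.76 [0.5069 0.0814 0.088 ]
wrist drive_tip [281.2 139.2] 0.74 [0.505  0.0819 0.112 ]
side drive_seat [285.4 260. ] 0.72 [0.5103 0.0865 0.088 ]
side drive_tip [286.5 248.2] 0.68 [0.5111 0.0809 0.112 ]
top drive_seat [218.  227.5] 0.55 [0.5013 0.0828 0.088 ]
top drive_tip [215.7 224. ] 0.85 [0.5074 0.0838 0.112 ]
drive_seat [0.5064 0.0831 0.0865]
drive_tip [0.5075 0.0832 0.1152]
t 8.35 tcp [0.4563 0.0644 0.1849] az_y -72.2 q1,q6 [-0.1   1.16] F [-0.3 -0.5 -3.9] tilt [ 0. -0. -1.]
shift [52.8 -2.  -2.1] turn 0
```

```bash
python3 - <<'E'
import cv2,numpy as np
def c(f,x,y,r):
    a=cv2.imread(f,0)[y-r:y+r,x-r:x+r]; a=cv2.normalize(a,None,0,255,32); return cv2.resize(a,(390,390),interpolation=2)
cv2.imwrite('pics/sq.png',np.hstack([c('pics/w3.png',282,136,24),c('pics/top.png',218,226,18)]))
E
```

```text
(no output)
```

View pics/sq.png

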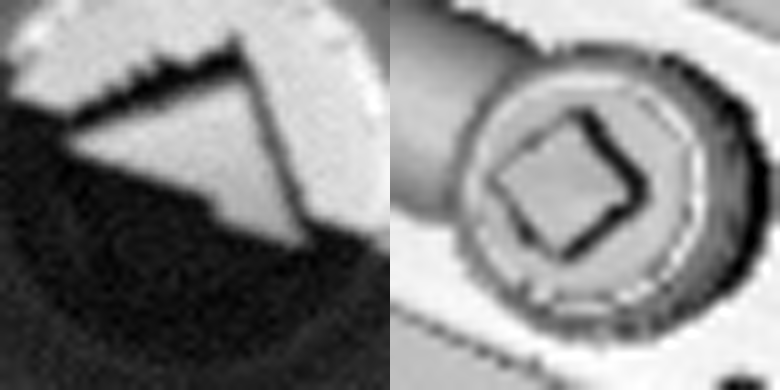

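The two crops agree. The top face is centred near (281,136) in the wrist view and (216,225) in the top view, and its edges lie at about 39.5° azimuth. The centre is about (0.507, 0.083). The socket's hole angle is hidden, so I'll hover over the drive, touch down and feel for it.

Request:
{"method": "step_arm", "body": {
  "targets": "12 -1 0 0;32 -2 4 0;48 -2 10 0;52.5 -2 15 0;52.5 -2 15 0;52.5 -2 15 0;52.5 -2 15 0",
  "squeeze": 100
}}

```text
t: 9.05
tcp_pos: [0.5046, 0.0828, 0.1699]
tool_rot: [0.988, 0.155, -0.001, -0.0]
force: [-0.5, 0.1, -4.1]
finger_gap: 0.395
gripper_force: 100.1
```

```bash
python3 - <<'E'
from h import *
for i in range(3):
    go([.506,.0827,.154]); manip.snapshot("wrist")
E
```

```text
t 9.05 tcp [0.5046 0.0828 0.1699] az_y -72.1 q1,q6 [-0.06  1.2 ] F [-0.5  0.1 -4.1] tilt [-0.001 -0.    -1.   ]
shift [ 1.3  0.5 15.9] turn 0
t 9.1 tcp [0.5048 0.0828 0.1701] az_y -72.1 q1,q6 [-0.06  1.2 ] F [-0.1 -0.1 -3.4] tilt [-0. -0. -1.]
shift [ 1.1  0.4 16.1] turn 0
t 9.15 tcp [0.5049 0.0827 0.1701] az_y -72.1 q1,q6 [-0.06  1.2 ] F [-0.8  0.3 -4.7] tilt [-0. -0. -1.]
shift [ 1.   0.3 16.1] turn 0
```

Request:
{"method": "step_arm", "body": {
  "targets": "1 0 4 0;1 0 8 0;1 0 10 0;1 0 11 0;1 0 12 0;1 0 12 0"
}}

```text
t: 9.8
tcp_pos: [0.5064, 0.0832, 0.1578]
tool_rot: [0.988, 0.156, -0.0, -0.0]
force: [-0.6, 0.5, -4.3]
finger_gap: 0.401
gripper_force: 100.1
```

Request:
{"method": "step_arm", "body": {
  "targets": "0 0 1 0;0 0 2 0;0 0 2 0"
}}

```text
t: 10.1
tcp_pos: [0.5065, 0.0831, 0.156]
tool_rot: [0.988, 0.156, 0.0, 0.0]
force: [0.1, 0.9, -2.7]
finger_gap: 0.395
gripper_force: 100.2
```

Request:
{"method": "step_arm", "body": {
  "targets": "0 0 0.5 0;0 0 1 0;0 0 1 0"
}}

```text
t: 10.4
tcp_pos: [0.5069, 0.0831, 0.1553]
tool_rot: [0.988, 0.156, 0.001, 0.0]
force: [-0.1, 0.1, -0.4]
finger_gap: 0.396
gripper_force: 100.6
```

Request:
{"method": "step_arm", "body": {
  "targets": "0 0 0.5 0;0 0 1 0;0 0 1 0"
}}

```text
t: 10.7
tcp_pos: [0.5073, 0.083, 0.1546]
tool_rot: [0.988, 0.156, 0.001, 0.0]
force: [0.4, -0.8, 4.5]
finger_gap: 0.397
gripper_force: 101.2
```

Request:
{"method": "step_arm", "body": {
  "targets": "0 0 0.5 0;0 0 1 0;0 0 1 0"
}}

```text
t: 11.0
tcp_pos: [0.5078, 0.0831, 0.1542]
tool_rot: [0.988, 0.156, 0.002, 0.0]
force: [-0.9, -0.9, 8.6]
finger_gap: 0.4
gripper_force: 101.7
```

Contact is made with about 12 N net and little side force. I'll ease off 0.5 mm and search by turning.

Request:
{"method": "step_arm", "body": {
  "targets": "0 0 -0.5 -2;0 0 -0.5 -5;0 0 -0.5 -8;0 0 -0.5 -11;0 0 -0.5 -14;0 0 -0.5 -17;0 0 -0.5 -20"
}}

```text
t: 11.7
tcp_pos: [0.5076, 0.0824, 0.154]
tool_rot: [0.945, 0.326, 0.001, 0.001]
force: [1.8, -2.3, 3.5]
finger_gap: 0.393
gripper_force: 101.1
```

Request:
{"method": "step_arm", "body": {
  "targets": "0 0 0 -3;0 0 0 -6;0 0 0 -9;0 0 0 -12;0 0 0 -15;0 0 0 -18"
}}

```text
t: 12.3
tcp_pos: [0.5075, 0.0825, 0.1535]
tool_rot: [0.883, 0.47, 0.001, 0.001]
force: [0.4, -1.5, -0.3]
finger_gap: 0.393
gripper_force: 100.6
```

```bash
python3 - <<'E'
from h import *
go([.507,.083,.154]); print(manip.sense()["ft_torque"])
E
```

```text
t 12.3 tcp [0.5075 0.0825 0.1535] az_y -34.0 q1,q6 [-0.06  0.54] F [ 0.4 -1.5 -0.3] tilt [ 0.002 -0.001 -1.   ]
shift [ 0.1 -0.7 -0.5] turn 0
[-0.42736672 -0.37065536 -0.04527238]
```

Request:
{"method": "step_arm", "body": {
  "targets": "0 0 0.5 -3;0 0 1 -6;0 0 1 -9;0 0 1 -12"
}}

```text
t: 12.7
tcp_pos: [0.5075, 0.0827, 0.1524]
tool_rot: [0.829, 0.559, 0.001, 0.001]
force: [1.9, -2.2, -1.3]
finger_gap: 0.397
gripper_force: 100.5
```

Request:
{"method": "step_arm", "body": {
  "targets": "0 0 0.5 -3;0 0 0.5 -6;0 0 0.5 -9;0 0 0.5 -12"
}}

```text
t: 13.1
tcp_pos: [0.5071, 0.0829, 0.1514]
tool_rot: [0.766, 0.643, 0.0, 0.001]
force: [2.2, -1.0, -4.0]
finger_gap: 0.394
gripper_force: 100.2
```

Request:
{"method": "step_arm", "body": {
  "targets": "0 0 0.5 -3;0 0 0.5 -6;0 0 0.5 -9;0 0 0.5 -12"
}}

```text
t: 13.5
tcp_pos: [0.508, 0.0831, 0.151]
tool_rot: [0.695, 0.719, 0.001, 0.001]
force: [2.6, -0.6, -3.7]
finger_gap: 0.397
gripper_force: 100.2
```

It's dropping with no push force left. I'll push on down a little and check.

Request:
{"method": "step_arm", "body": {
  "targets": "0 0 1 0;0 0 2 0;0 0 2 0"
}}

```text
t: 13.8
tcp_pos: [0.5081, 0.0831, 0.1504]
tool_rot: [0.696, 0.718, 0.001, 0.001]
force: [2.2, -0.2, 4.8]
finger_gap: 0.398
gripper_force: 101.3
```

```bash
python3 - <<'E'
from h import *
go([.507,.083,.149]); print(manip.sense()["ft_torque"])
E
```

```text
t 13.8 tcp [0.5081 0.0831 0.1504] az_y 1.8 q1,q6 [-0.06 -0.09] F [ 2.2 -0.2  4.8] tilt [ 0.004  0.    -1.   ]
shift [-0.  -1.1  1.4] turn 0
[-0.0874971 -0.4905745 -0.1598977]
```

The torque of -0.16 N m shows the square is engaged and I've turned slightly too far. I'll ease the turn back and centre it a little (+x), then press.

Request:
{"method": "step_arm", "body": {
  "targets": "0 0.5 0 2;0 1 0 4;0 1 0.5 4;0 1 1 4;0 1 1 4"
}}

```text
t: 14.3
tcp_pos: [0.5081, 0.0831, 0.1486]
tool_rot: [0.72, 0.694, 0.0, 0.001]
force: [1.9, -0.2, 1.9]
finger_gap: 0.396
gripper_force: 100.9
```

```bash
python3 - <<'E'
from h import *
go([.507,.083,.149]); print(manip.sense()["ft_torque"])
E
```

```text
t 14.3 tcp [0.5081 0.0831 0.1486] az_y -2.1 q1,q6 [-0.06 -0.02] F [ 1.9 -0.2  1.9] tilt [ 0.001 -0.    -1.   ]
shift [-0.2 -1.1 -0.4] turn 0
[-0.14864995 -0.56522179 -0.11397654]
```

Request:
{"method": "step_arm", "body": {
  "targets": "0 0 1 1;0 0 2 1;0 0 2 1"
}}

```text
t: 14.6
tcp_pos: [0.5079, 0.0831, 0.1463]
tool_rot: [0.726, 0.688, 0.0, 0.0]
force: [3.0, -0.9, 0.9]
finger_gap: 0.399
gripper_force: 100.7
```

Request:
{"method": "step_arm", "body": {
  "targets": "0 0 1 0;0 0 1 0"
}}

```text
t: 14.8
tcp_pos: [0.5079, 0.0831, 0.1455]
tool_rot: [0.726, 0.688, 0.0, 0.0]
force: [2.5, -1.2, 1.1]
finger_gap: 0.395
gripper_force: 100.8
```

Request:
{"method": "step_arm", "body": {
  "targets": "0 0 1 0;0 0 1 0"
}}

```text
t: 15.0
tcp_pos: [0.5079, 0.0831, 0.145]
tool_rot: [0.726, 0.688, 0.0, 0.0]
force: [2.1, -1.3, 5.5]
finger_gap: 0.395
gripper_force: 101.3
```

Now the ball is resisting; I'll keep pushing in small steps.

Request:
{"method": "step_arm", "body": {
  "targets": "0 0 1 0;0 0 1 0"
}}

```text
t: 15.2
tcp_pos: [0.508, 0.083, 0.1445]
tool_rot: [0.726, 0.688, 0.0, 0.001]
force: [1.9, -1.5, 8.1]
finger_gap: 0.396
gripper_force: 101.7
```

Request:
{"method": "step_arm", "body": {
  "targets": "0 0 1 0;0 0 1 0"
}}

```text
t: 15.4
tcp_pos: [0.508, 0.0831, 0.144]
tool_rot: [0.726, 0.688, 0.001, 0.001]
force: [1.4, -1.5, 11.8]
finger_gap: 0.395
gripper_force: 102.1
```

Request:
{"method": "step_arm", "body": {
  "targets": "0 0 0.5 0;0 0 0.5 0"
}}

```text
t: 15.6
tcp_pos: [0.5081, 0.083, 0.1438]
tool_rot: [0.726, 0.688, 0.001, 0.001]
force: [0.9, -1.7, 13.7]
finger_gap: 0.393
gripper_force: 102.4
```

Request:
{"method": "step_arm", "body": {
  "targets": "0 0 0.5 0;0 0 0.5 0"
}}

```text
t: 15.8
tcp_pos: [0.508, 0.0831, 0.1434]
tool_rot: [0.726, 0.688, 0.001, 0.001]
force: [-0.0, -1.8, 13.0]
finger_gap: 0.395
gripper_force: 102.3
```

Request:
{"method": "step_arm", "body": {
  "targets": "0 0 0.5 0;0 0 0.5 0"
}}

```text
t: 16.0
tcp_pos: [0.508, 0.0831, 0.1428]
tool_rot: [0.726, 0.688, 0.001, 0.001]
force: [0.6, -2.5, 11.8]
finger_gap: 0.395
gripper_force: 102.2
```

```bash
python3 - <<'E'
from h import *
go([.507,.083,.134]); print(manip.sense()["ft_torque"])
E
```

```text
t 16.0 tcp [0.508  0.0831 0.1428] az_y -3.1 q1,q6 [-0.06 -0.  ] F [ 0.6 -2.5 11.8] tilt [ 0.002 -0.    -1.   ]
shift [-0.2 -1.   8.8] turn 0
[-0.23799147 -0.19844524 -0.11770341]
```

Force has passed its peak and the socket slides. Continuing.

Request:
{"method": "step_arm", "body": {
  "targets": "0 0 0.5 0;0 0 1 0;0 0 1.5 0;0 0 2 0"
}}

```text
t: 16.4
tcp_pos: [0.5081, 0.0831, 0.1412]
tool_rot: [0.726, 0.688, 0.001, 0.001]
force: [0.1, -0.9, 16.1]
finger_gap: 0.399
gripper_force: 102.6
```

Request:
{"method": "step_arm", "body": {
  "targets": "0 0 0.5 0;0 0 1 0;0 0 1.5 0;0 0 2 0"
}}

```text
t: 16.8
tcp_pos: [0.508, 0.0832, 0.1389]
tool_rot: [0.726, 0.688, 0.001, 0.001]
force: [-0.2, -0.7, 14.4]
finger_gap: 0.4
gripper_force: 102.5
```

Request:
{"method": "step_arm", "body": {
  "targets": "0 0 0.5 0;0 0 1 0;0 0 1.5 0;0 0 2 0"
}}

```text
t: 17.2
tcp_pos: [0.5079, 0.0832, 0.1368]
tool_rot: [0.726, 0.688, 0.001, 0.001]
force: [0.8, -1.3, 14.4]
finger_gap: 0.392
gripper_force: 102.5
```

Request:
{"method": "step_arm", "body": {
  "targets": "0 0 0.5 0;0 0 1 0;0 0 1.5 0;0 0 1.5 0"
}}

```text
t: 17.6
tcp_pos: [0.5078, 0.0832, 0.1347]
tool_rot: [0.726, 0.687, 0.001, 0.0]
force: [1.2, -0.0, 9.0]
finger_gap: 0.397
gripper_force: 101.8
```

Request:
{"method": "step_arm", "body": {
  "targets": "0 0 0.5 0;0 0 1 0;0 0 1 0"
}}

```text
t: 17.9
tcp_pos: [0.5079, 0.0832, 0.1339]
tool_rot: [0.726, 0.688, 0.001, 0.001]
force: [0.9, -0.2, 10.7]
finger_gap: 0.395
gripper_force: 102.2
```

Request:
{"method": "step_arm", "body": {
  "targets": "0 0 0.5 0;0 0 0.5 0"
}}

```text
t: 18.1
tcp_pos: [0.5079, 0.0832, 0.1336]
tool_rot: [0.726, 0.688, 0.001, 0.001]
force: [1.1, -1.0, 12.6]
finger_gap: 0.399
gripper_force: 102.3
```

Request:
{"method": "step_arm", "body": {
  "targets": "0 0 0.5 0;0 0 0.5 0;0 0 0.5 0"
}}

```text
t: 18.4
tcp_pos: [0.508, 0.0832, 0.1332]
tool_rot: [0.726, 0.688, 0.001, 0.001]
force: [0.4, -0.9, 13.1]
finger_gap: 0.395
gripper_force: 102.4
```

Request:
{"method": "step_arm", "body": {
  "targets": "0 0 0.5 0;0 0 0.5 0;0 0 0.5 0"
}}

```text
t: 18.7
tcp_pos: [0.508, 0.0832, 0.1328]
tool_rot: [0.726, 0.688, 0.001, 0.001]
force: [0.6, -1.7, 15.0]
finger_gap: 0.398
gripper_force: 102.5
```

Request:
{"method": "step_arm", "body": {
  "targets": "0 0 0.5 0;0 0 0.5 0;0 0 0.5 0"
}}

```text
t: 19.0
tcp_pos: [0.508, 0.0832, 0.1325]
tool_rot: [0.726, 0.687, 0.001, 0.001]
force: [-0.1, -0.7, 15.1]
finger_gap: 0.395
gripper_force: 102.6
```

Request:
{"method": "step_arm", "body": {
  "targets": "0 0 0.5 0;0 0 0.5 0;0 0 0.5 0"
}}

```text
t: 19.3
tcp_pos: [0.508, 0.0832, 0.1324]
tool_rot: [0.726, 0.688, 0.001, 0.001]
force: [-0.3, -1.3, 18.0]
finger_gap: 0.395
gripper_force: 103.0
```

Request:
{"method": "step_arm", "body": {
  "targets": "0 0 0.5 0;0 0 0.5 0;0 0 0.5 0"
}}

```text
t: 19.6
tcp_pos: [0.508, 0.0831, 0.1323]
tool_rot: [0.726, 0.688, 0.001, 0.001]
force: [-2.2, -1.7, 21.1]
finger_gap: 0.398
gripper_force: 103.4
```

```bash
python3 - <<'E'
from h import *
go([.507,.083,.132]); print(manip.sense()["ft_torque"])
E
```

```text
t 19.6 tcp [0.508  0.0831 0.1323] az_y -3.1 q1,q6 [-0.06 -0.  ] F [-2.2 -1.7 21.1] tilt [ 0.002 -0.    -1.   ]
shift [-0.2 -1.   0.3] turn 0
[-0.19977742  0.20187523 -0.1473707 ]
```

There is a hard stop at TCP z 0.1323, where the foot should meet the 88 mm shoulder, after the click drop at 0.1347. I'll relieve the push and then open.

Request:
{"method": "step_arm", "body": {
  "targets": "0 0 -1 0;0 0 -2 0;0 0 -2 0"
}}

```text
t: 19.9
tcp_pos: [0.5079, 0.0831, 0.1325]
tool_rot: [0.726, 0.688, 0.001, 0.001]
force: [1.3, -1.6, 9.7]
finger_gap: 0.398
gripper_force: 101.9
```

Request:
{"method": "step_arm", "body": {
  "targets": "0 0 -1 0;0 0 -1 0"
}}

```text
t: 20.1
tcp_pos: [0.5078, 0.0831, 0.1326]
tool_rot: [0.726, 0.688, 0.0, 0.0]
force: [3.6, -0.6, 3.5]
finger_gap: 0.397
gripper_force: 101.2
```

Request:
{"method": "step_arm", "body": {
  "targets": "0 0 0 0;0 0 0 0;0 0 0 0;0 0 0 0;0 0 0 0;0 0 0 0;0 0 0 0;0 0 0 0",
  "gripper": 0
}}

```text
t: 20.9
tcp_pos: [0.5074, 0.0832, 0.1324]
tool_rot: [0.726, 0.688, -0.0, -0.0]
force: [-0.9, -0.1, -0.1]
finger_gap: 1.003
gripper_force: 0.0
```

Request:
{"method": "step_arm", "body": {
  "targets": "0 0 -10 0;0 0 -30 0;0 0 -60 0;0 0 -90 0;0 0 -110 0;0 0 -110 0"
}}

```text
t: 21.5
tcp_pos: [0.5098, 0.0831, 0.2462]
tool_rot: [0.726, 0.688, 0.003, 0.003]
force: [1.3, 1.0, 0.1]
finger_gap: 0.996
gripper_force: 0.0
```

```bash
python3 - <<'E'
from h import *
s=manip.sense();print(s["t"],s["force"],s["finger_gap"])
W=manip.snapshot("wrist");S=manip.snapshot("side"); C=cam("wrist",s);C2=cam("side")
for n,c in(("wrist",C),("side",C2)):
    for q in("deep_top","socket_deep"):
        for e in manip.mark_of(n,q)[:3]: print(n,q,np.round(e["position"],1),round(e["p"],2),atz(c,e["position"],.168 if q=="deep_top" else .088).round(4))
print("exp side top/foot",proj(C2,[.508,.083,.168]),proj(C2,[.508,.083,.088]))
save("fin.png",np.hstack([cv2.resize(S[130:340,190:400],(400,400)),cv2.resize(W[60:340,140:420],(400,400))]))
E
```

```text
21.5 [1.31638668 0.98911462 0.11415708] 0.9958585796121151
wrist deep_top [279.  205.9] 0.94 [0.5057 0.0819 0.168 ]
wrist deep_top [355.2 319.9] 0.64 [ 0.5664 -0.0274  0.168 ]
wrist socket_deep [280.5 183.5] 0.77 [0.5063 0.0797 0.088 ]
side deep_top [292.8 221.3] 0.86 [0.5046 0.0703 0.168 ]
side deep_top [283.2 206.6] 0.86 [0.54   0.0319 0.168 ]
side socket_deep [284.8 257.8] 0.76 [0.5139 0.081  0.088 ]
exp side top/foot [288.36188136 224.48424576] [287.26620939 259.24309018]
```

View pics/fin.png

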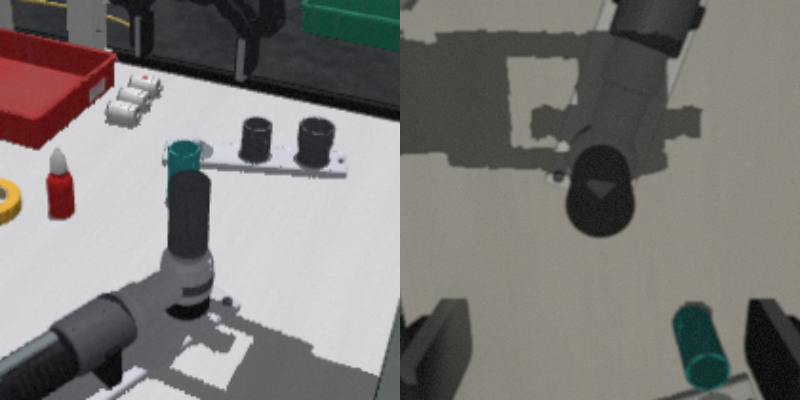

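The side view shows the socket upright on the head, the other two on their posts, and the bottle standing. I'll check its seated height once more against the side-view outline.

```bash
python3 - <<'E'
from h import *
S=manip.snapshot("side");C=cam("side")
for e in manip.masks_of("side","socket_deep")[:3]:
    m=e["pixels"];r,c=np.where(m);print(round(e["p"],2),r.min(),r.max(),c.min(),c.max(),S[m].mean(0).round())
t=np.linspace(0,6.283,73)
for dz in(0,.003,.006):
    a=np.array([proj(C,[.508+.0195*np.cos(x),.083+.0195*np.sin(x),.168+dz]) for x in t]);b=np.array([proj(C,[.508+.02*np.cos(x),.083+.02*np.sin(x),.088+dz]) for x in t])
    print(dz,"rows",a[:,1].min().round(1),b[:,1].max().round(1),"cols",a[:,0].min().round(1),a[:,0].max().round(1))
a=np.array([proj(C,[.585+.0195*np.cos(x),-.0975+.0195*np.sin(x),.08]) for x in t]);print("turq top",a[:,1].min(),a[:,0].mean())
g=S[:,:,:].astype(int);col=g[205:270,289];print([(205+i,*v) for i,v in enumerate(col) if i in(*range(8,22),*range(48,65))])
E
```

```text
0.83 219 265 278 300 [44. 45. 49.]
0.62 204 221 278 294 [30. 84. 86.]
0 rows 218.4 266.2 cols 277.4 299.3
0.003 rows 217.0 265.0 cols 277.4 299.4
0.006 rows 215.6 263.7 cols 277.4 299.5
turq top 203.0600361662242 286.5972591058056
[(213, np.int64(27), np.int64(79), np.int64(82)), (214, np.int64(31), np.int64(82), np.int64(84)), (215, np.int64(31), np.int64(81), np.int64(84)), (216, np.int64(34), np.int64(82), np.int64(87)), (217, np.int64(28), np.int64(80), np.int64(83)), (218, np.int64(29), np.int64(75), np.int64(77)), (219, np.int64(37), np.int64(47), np.int64(51)), (220, np.int64(43), np.int64(47), np.int64(48)), (221, np.int64(47), np.int64(47), np.int64(49)), (222, np.int64(44), np.int64(42), np.int64(45)), (223, np.int64(47), np.int64(45), np.int64(48)), (224, np.int64(43), np.int64(44), np.int64(48)), (225, np.int64(40), np.int64(37), np.int64(42)), (226, np.int64(45), np.int64(45), np.int64(50)), (253, np.int64(39), np.int64(40), np.int64(45)), (254, np.int64(37), np.int64(38), np.int64(43)), (255, np.int64(42), np.int64(44), np.int64(48)), (256, np.int64(45), np.int64(45), np.int64(48)), (257, np.int64(44), np.int64(43), np.int64(45)), (258, np.int64(39), np.int64(42), np.int64(45)), (259, np.int64(42), np.int64(42), np.int64(44)), (260, np.int64(36), np.int64(36), np.int64(39)), (261, np.int64(39), np.int64(37), np.int64(40)), (262, np.int64(38), np.int64(39), np.int64(41)), (263, np.int64(39), np.int64(40), np.int64(44)), (264, np.int64(46), np.int64(45), np.int64(49)), (265, np.int64(49), np.int64(52), np.int64(54)), (266, np.int64(74), np.int64(78), np.int64(83)), (267, np.int64(81), np.int64(84), np.int64(90)), (268, np.int64(85), np.int64(86), np.int64(91)), (269, np.int64(99), np.int64(99), np.int64(104))]
```

The outline spans rows 219 to 265, and full seating (dz = 0) predicts 218.4 to 266.2, so the socket is home.

```bash
python3 -c "
from station import manip
print(manip.sign_off())"
```

```text
the job is handed in; nothing more can be done
None
```

The deep socket is fitted to the nutrunner's square drive and released; a force drop like the ball's click, a stop at the shoulder height and the side-view outline all show it fully home, with about 25 N the most I pushed, the other two sockets on their posts, the bottle standing, and the job handed in at about 22 s.

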